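# Draw out the wine dispenser's drip tray

## Robot

A 6-joint arm with a two-finger parallel gripper is mounted at the origin on the work surface. World frame = base frame: x ahead of the robot, y to its left, z up, the work surface at z = 0. Lengths are in m, angles in rad, forces in N, time in s.
With the tool pointing down it reaches from about 0.25 to 0.725 m from the base axis. Payload 4 kg.
Tool frame: the origin (TCP) lies where the fingers leave the gripper's body, on its centre line; the fingertips stand 73 mm ahead of it and the grasp point (between the pads) lies 54 mm ahead of it (bot.tips_ahead is the z of the fingertips in the tool frame, in m); z points along the fingers, y is the direction in which the jaws open and shut (so a half turn about z gives the same grasp; the last joint's range is limited). The gripper opens to 85 mm and grips with 20 to 120 N. Pads are 22 mm wide; open, the fingers measure 114 mm over their backs; the gripper's body (76 mm by 85 mm) begins 54 mm behind the grasp point. The pads swing forward as they close: fully open they stand 13 mm farther back than shut.
Start: joints at [-1.336, 0.241, 0.005, 1.335, 0, 1.571], TCP at [0.116, -0.486, 0.304] pointing down, gripper open.
Joint ranges: [-2.72, 2.72], [-1.05, 1.87], [-1.09, 1.28], [-1.99, 2.15], [-1.42, 1.44], [-3.14, 3.14]. Speed limits (rad/s): [2.79, 2.79, 3.14, 3.14, 3.14, 3.14].

## Interface

Orientations are given as a unit quaternion [x, y, z, w].
In Python, from workcell import readout, camera, get_calibration, order, bot gives the robot as it stands.
- The arm moves only by the tool send_rows, never from a script. Its argument "moves" is a list of rows, each a list of 3 entries, a list of its own where there are three numbers: the shift along the tool's x, y, z in mm, then the turn, a rotation vector about the tool's x, y, z in rad, then the finger opening in mm, from 0 to 85.4. In form: [[[dx, dy, dz], [ax, ay, az], grip], ...]. A call has 1 to 12 rows; each row is the pose to reach, as a shift and turn from the pose measured when the call began, along the tool's axes at that moment; what a row does not reach only later rows make up. A row lasts 1/12 s, in which the tool goes at most 41.7 mm and 7.16 degrees, less where a joint would pass 70% of its speed; a pose out of reach is approached as far as the arm can. A call with a gripper value outside its range is refused whole. The fingers move at their own pace and stop on an object; the grip force is fixed at half the most. Time passes only in rows, so rows that repeat a pose let the fingers close. It gives the time, the measured TCP pose, the force and the opening at its end, in the units of the state.
- readout.get_obs(): the state, without advancing time (a new reading comes with each control period).
- camera(name): name is "scene" or "top" or "wrist"; returns the picture (400x640x3 uint8, red, green, blue); there is no depth.
- get_calibration(name): a dict with "fx", "fy", "cx", "cy" (pixels), "k1" (the pictures are not rectified: a ray, as slopes to the right and down, at radius r is drawn at 1 + k1 r^2 times it, then the intrinsics apply), "R" (3x3) and "t" (3): a world point X has camera coordinates R X + t. Camera axes: x right, y down, z forward; pixel columns grow to the right and rows downward; lengths in m; the calibration is good to about 2 mm. A picture is of the moment at which its call begins: read the wrist's pose just before it. get_calibration takes no time and is no camera call; for the wrist camera it gives the pose at the moment of the call.
- order.job_done(): hands the job in, once; it reports no verdict.
The state is a dict: "clock": time; "joint_pos": joint angles; "joint_vel": joint speeds; "tau": joint torques, N m; "eef_pos": TCP position; "tool_rot": TCP orientation; "ft_force": force on the tool from outside, world axes, zero at the start; "ft_torque": the same for the moment, N m; "grip_width": finger opening in m.
Only numpy, scipy, OpenCV 4.12 (cv2) and the standard library are available. Lean on these libraries where they do the work, as an engineer would, in place of code of your own. Each camera call takes 0.05 s, during which the arm holds its last target. There are 200 camera calls.

## Task

The wine dispenser's drip tray is due for washing, but a barrel bung has been left standing on the bench in its way. Push that bung along the bench to one side, well clear of the strip the tray will slide over, and leave it standing; then hook a fingertip behind the upturned lip of the tray's front pull and draw the tray out along its rails until it stops. Do not pick anything up or knock anything over, and leave the other things on the bench where they are.

Things in the scene. Friction and masses are not known exactly. Their poses are not given: they have to be found in the camera images.
- dispenser: Fixed two-tap wine dispenser: steel and black box, 300 deep (x) x 280 wide (y) x 560 mm high, two bottles behind glass. Origin on the bench under the housing's middle, z up; its front looks along its own -x, front face at x = -150 mm. Taps at y = +-62 mm reach out to x = -202 mm, 206 to 261 mm above the bench. The drip tray below them slides out along the dispenser's -x.
- tray_pull (a point): Point in the tray's front pull, moves with the tray; in the dispenser's frame y = 0 and, pushed in, x = -310 mm. The pull is a channel 40 mm wide in x and 120 mm long in y, open above, between the tray's front wall and an upturned lip 4 mm thick. The point is midway between wall and lip, mid-length, level with the lip's top, 48 mm above the bench. Channel floor at 14 mm, wall top at 44 mm.
- tray (a joint): How far the drip tray is out (m): 0 pushed in, 0.15 at its stop. Steel tray 200 mm wide (y = +-100 mm), top 44 mm and underside 8 mm above the bench; the pull's lip ends 27 mm ahead of point tray_pull. Fixed rails beside it reach y = +-113 mm and x = -290 mm. It slides along the dispenser's -x against about 2.5 N of friction and stays where it is left; 0.8 kg.
- bung: The bung in the way: loose tan silicone barrel bung, a cone 60 mm across at the bench, 46 mm at its top, 48 mm high, about 0.12 kg, standing on its wide end on the bench in front of the tray's pull, in the strip the tray slides over (y = +-100 mm in the dispenser's frame). Origin at the centre of its underside, z up.
- bung_b: Bystander: a like bung, same size, standing beside the dispenser's drip tray, not in front of it. Origin at the centre of its underside.
- glass_a: Bystander: stemmed tasting glass, 66 mm across, 158 mm high, standing beside the drip tray on the other side. Origin at the centre of its foot.
- glass_b: Bystander: a like tasting glass standing to the robot's left. Origin at the centre of its foot.
- sample_bottle: Bystander: dark glass bottle, 60 mm across, 235 mm high, 0.75 kg, standing to the robot's left. Origin at the centre of its underside.
- jug: Bystander: open steel jug with a handle, 100 mm across the mouth, 130 mm high, standing to the left. Origin at the centre of its underside.
- thief: Bystander: steel wine thief (sampling tube), 22 mm thick, about 400 mm long along its x, lying at the back left of the bench. Origin below the middle of its thick part.
- mallet: Bystander: rubber-headed bung mallet, about 260 mm long, lying between the robot and the dispenser's housing, to the right, its wooden handle along its x. Head 60 mm thick and 100 mm long. Origin on the bench under the handle.
Things that resemble listed ones, but are neither listed nor needed, are in the scene too. Leave any green or turquoise look-alike of the bung alone.

How it is judged:
On the way, in this order (a step that is already met when the one before it is completed fails the run):
1. the bung stands on the bench to one side, clear of the strip the tray slides over, with the tray not yet drawn out ((y of bung in the frame of dispenser above 0.133 m or y of bung in the frame of dispenser below -0.133 m) and angle between bung's own z axis and vertical below 0.2 rad and linear speed of bung below 0.03 m/s and value of joint tray below 0.05 m), for 0.2 s.
2. the tray is drawn out to its stop (value of joint tray above 0.142 m), for 0.2 s.
At the end, for the whole second after the job is handed in: The tray is out to its stop within 8 mm and at rest; the bung stands upright and still on the bench, its centre more than 133 mm to either side of the tray's centre line (its rim at least 3 mm clear of the strip the tray covers) (value of joint tray above 0.142 m and (y of bung in the frame of dispenser above 0.133 m or y of bung in the frame of dispenser below -0.133 m) and angle between bung's own z axis and vertical below 0.2 rad and height (world z) of bung below 0.01 m and linear speed of bung below 0.02 m/s and velocity of joint tray between -0.01 and 0.01 m/s); the robot touches nothing.
It fails at once if the bung is lifted off the bench or tipped over (height (world z) of bung above 0.015 m or angle between bung's own z axis and vertical above 0.6 rad).
It fails at once if one of the other things on the bench is moved by more than 25 mm, lifted or knocked over (distance of any of bung_b, glass_a, glass_b, sample_bottle, jug, thief, mallet from where it was at the start of the episode above 0.025 m or angle between any of glass_a, glass_b, sample_bottle, jug, bung_b's own z axis and vertical above 0.5 rad).
It also fails if it takes over 51 s, if anything falls off the work surface, if the arm or the gripper's body presses on something with over 40 N, if the wrist force passes 120 N, or if a joint passes its speed limit or range.

## Working session

There is one attempt and no reset: what is moved stays moved. The work goes in short steps, Python scripts to look and compute and a tool call to move; the robot and the scene stay as the last step left them, time stands still between calls to the robot, and variables do not carry over. Pictures are saved under pics/ and viewed, about 8 in all and at most 12, crops included, and the job is handed in when it is done.

Besides the shell and the picture viewer there is one more tool, called after "Emit:" by a JSON object that holds its "name" and its "arguments", one argument or row to a line. send_rows: Moves the arm, as the interface text tells. Its arguments: {"type":"object","properties":{"moves":{"type":"array","items":{"type":"array"}}},"required":["moves"]}

```bash
mkdir -p pics; ls; cat > h.py <<'E'
import numpy as np, cv2
from workcell import readout, camera, get_calibration, order, bot
def ray(name,u,v,c=None):
    c=c or get_calibration(name)
    K=np.array([[c['fx'],0,c['cx']],[0,c['fy'],c['cy']],[0,0,1.]])
    p=cv2.undistortPoints(np.array([[[u,v]]],float),K,np.array([c['k1'],0,0,0.]))[0,0]
    R=np.array(c['R']);t=np.array(c['t'])
    return -R.T@t, R.T@np.array([p[0],p[1],1])
def at(name,u,v,z=0,c=None):
    o,d=ray(name,u,v,c); return o+d*(z-o[2])/d[2]
def proj(name,X):
    c=get_calibration(name);q=np.array(c['R'])@np.array(X)+np.array(c['t']);s=q[:2]/q[2];s=s*(1+c['k1']*(s@s));return [c['fx']*s[0]+c['cx'],c['fy']*s[1]+c['cy']]
E
python3 - <<'E'
from h import *
for n in ("scene","top"): cv2.imwrite(f"pics/{n}0.png",camera(n)[:,:,::-1]); c=get_calibration(n);print(n,c['fx'],-np.array(c['R']).T@np.array(c['t']),c['k1'])
o=readout.get_obs();print(o)
E
```

```text
pics
scene 508.74771750855155 [0.99319877 0.98907337 1.05336693] -0.04191037744646711
top 497.7627193729511 [0.23852375 0.04648751 1.72670573] -0.003935560793899894
{'clock': 0.1, 'joint_pos': array([-1.33598428e+00,  2.41306668e-01,  3.85317189e-03,  1.33522927e+00,
        1.60944753e-05,  1.57081085e+00]), 'joint_vel': array([-6.68533896e-05, -2.72566311e-03,  4.05175900e-03,  1.06939043e-03,
        1.36472510e-03,  1.04393262e-03]), 'tau': array([ 3.15969291e-04, -3.73138261e+01,  2.53010023e+01,  1.08316244e-02,
       -5.19547677e-05,  3.24597842e-06]), 'eef_pos': array([ 0.11623061, -0.48584719,  0.30311514]), 'tool_rot': array([ 9.93116236e-01,  1.17129213e-01, -1.02500268e-04, -9.37667065e-04]), 'ft_force': array([-0.84035136,  0.05794111,  0.62964764]), 'ft_torque': array([ 0.00068824, -0.00329146,  0.0039934 ]), 'grip_width': 0.0852260920164556}
```

View pics/top0.png

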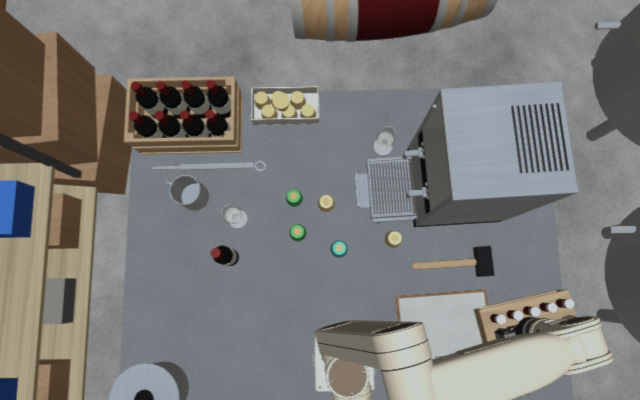

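View pics/scene0.png

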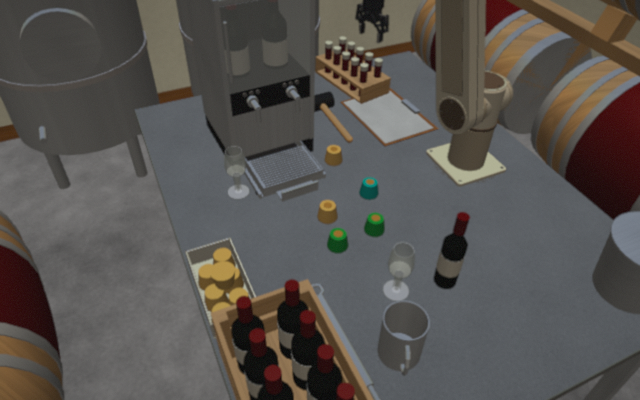

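The top view shows the dispenser at upper right with the tray pull at about (362,190). The tan bung in front of it is at (326,202), bung_b at (394,239) and glass_a at (384,142). The green and turquoise look-alikes are at (293,197), (297,232) and (339,248). Next I'll enlarge that area.

```bash
python3 - <<'E'
from h import *
im=cv2.imread("pics/top0.png")[120:270,270:470]
cv2.imwrite("pics/c1.png",cv2.resize(im,None,fx=4,fy=4,interpolation=cv2.INTER_CUBIC))
E
```

```text
(no output)
```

View pics/c1.png

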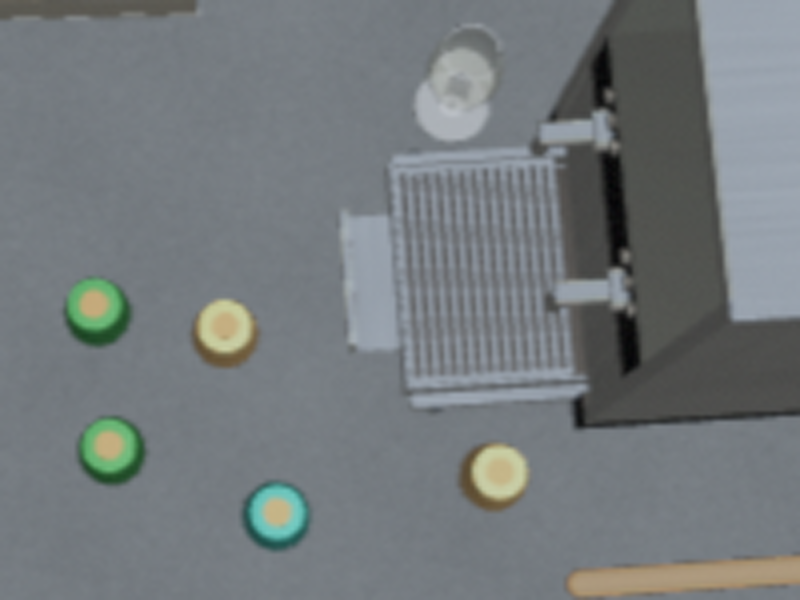

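The crop shows the lip's outer edge running from (343,210) to (352,350), the tray front from (392,165) to (408,388), the bung top at (225,327), bung_b's top at (499,474), turquoise at (277,512), green at (94,304) and (109,445), and glass_a's foot at (452,105).

```bash
python3 - <<'E'
from h import *
P=lambda x,y,z:at("top",270+(x-1.5)/4,120+(y-1.5)/4,z)
a=P(343,210,.048);b=P(352,350,.048);c=P(392,165,.044);d=P(408,388,.044)
print("lip",a,b,"wall",c,d)
for n,q in dict(bung=(225,327,.048),bungb=(499,474,.048),tq=(277,512,.048),g1=(94,304,.048),g2=(109,445,.048),glass=(452,105,0),handle=(570,583,.02)).items(): print(n,P(*q).round(4))
e=(d-c)[:2]; f=(b-a)[:2]; 
for w in (e,f): print("angle of dispenser -y dir",np.degrees(np.arctan2(w[1],w[0])), np.linalg.norm(w))
E
```

```text
lip [ 0.62573876 -0.05325501  0.048     ] [ 0.50320099 -0.05754167  0.048     ] wall [ 0.66597232 -0.09717446  0.044     ] [ 0.47022004 -0.10453069  0.044     ]
bung [0.525  0.0504 0.048 ]
bungb [ 0.3952 -0.1784  0.048 ]
tq [0.3665 0.0094 0.048 ]
g1 [0.5471 0.1624 0.048 ]
g2 [0.4255 0.1504 0.048 ]
glass [ 0.7315 -0.1565  0.    ]
handle [ 0.3042 -0.2385  0.02  ]
angle of dispenser -y dir -177.84787826029384 0.19589045597632504
angle of dispenser -y dir -177.99647430189447 0.12261272057866933
```

```bash
cat >> h.py <<'E'
from scipy.spatial.transform import Rotation as Ro
PULL=np.array([.5655,-.081]); YD=np.array([.9993,.036]); XO=np.array([-.036,.9993])
def want(pos,yaw):
    "tool shift mm + turn for world TCP pos, tool x heading yaw deg (tool down)"
    o=readout.get_obs();r=Ro.from_quat(o['tool_rot'])
    t=Ro.from_euler('z',yaw,degrees=True)*Ro.from_quat([1,0,0,0])
    print("shift",(r.inv().apply(np.array(pos)-o['eef_pos'])*1000).round(1),"turn",(r.inv()*t).as_rotvec().round(3))
E
python3 - <<'E'
from h import *
want([.26,-.15,.30],2.06); want([.459,.048,.25],2.06)
print(bot.tips_ahead)
E
```

```text
shift [ 218.  -293.2    3.7] turn [-0.002  0.     0.199]
shift [ 457.6 -439.4   54. ] turn [-0.002  0.     0.199]
0.0726
```

Emit:
{"name": "send_rows", "arguments": {
  "moves": [
    [[24,-33,0],[0,0,0.05],30],
    [[48,-65,0],[0,0,0.1],30],
    [[72,-97,0],[0,0,0.15],30],
    [[97,-130,0],[0,0,0.199],30],
    [[121,-163,0],[0,0,0.199],30],
    [[145,-195,0],[0,0,0.199],30],
    [[170,-228,0],[0,0,0.199],30],
    [[194,-260,0],[0,0,0.199],30],
    [[218,-293,4],[0,0,0.199],30],
    [[250,-312,10],[0,0,0.199],30],
    [[280,-330,20],[0,0,0.199],30]
  ]
}}

```text
clock: 1.02
eef_pos: [0.3125, -0.0978, 0.2843]
tool_rot: [1.0, 0.018, 0.001, -0.0]
ft_force: [0.6, -0.7, 0.3]
grip_width: 0.0298
```

Emit:
{"name": "send_rows", "arguments": {
  "moves": [
    [[0,0,0],[0,0,0],30]
  ]
}}

```text
clock: 1.1
eef_pos: [0.3148, -0.094, 0.2831]
tool_rot: [1.0, 0.023, 0.001, -0.001]
ft_force: [0.6, -0.8, 0.2]
grip_width: 0.0301
```

```bash
python3 - <<'E'
from h import *
print(readout.get_obs()['eef_pos'],readout.get_obs()['grip_width']);want([.459,.048,.25],2.06)
E
```

```text
[ 0.31483643 -0.09400073  0.28306762] 0.030068412488551195
shift [ 150.3 -135.3   33.9] turn [-0.003 -0.003  0.009]
```

Emit:
{"name": "send_rows", "arguments": {
  "moves": [
    [[28,-26,7],[0,0,0.009],30],
    [[56,-51,14],[0,0,0.009],30],
    [[84,-76,20],[0,0,0.009],30],
    [[112,-101,27],[0,0,0.009],30],
    [[135,-122,32],[0,0,0.009],30],
    [[150,-135,34],[0,0,0.009],30],
    [[150,-135,34],[0,0,0.009],30]
  ]
}}

```text
clock: 1.68
eef_pos: [0.4618, 0.031, 0.2487]
tool_rot: [1.0, 0.03, 0.001, -0.008]
ft_force: [-0.2, -0.2, 0.1]
grip_width: 0.0298
```

```bash
python3 - <<'E'
from h import *
c=get_calibration("wrist");im=camera("wrist");cv2.imwrite("pics/w1.png",im[:,:,::-1])
import pickle;pickle.dump(c,open("w1.pkl","wb"))
print(readout.get_obs()['eef_pos'],-np.array(c['R']).T@np.array(c['t']),[np.round(proj("wrist",p)) for p in ([.525,.0504,.048],[*PULL,.048],[.525,.0504,0])])
E
```

```text
[0.46010008 0.03021546 0.24889573] [0.54504474 0.03604568 0.31886858] [array([299., 107.]), array([487.,  59.]), array([302., 103.])]
```

View pics/w1.png

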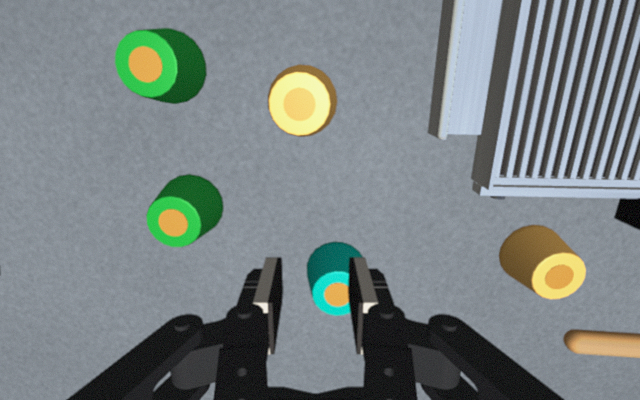

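The wrist view shows the tan bung's top at (300,101), within a few pixels of the prediction. The lip's near end is at (442,135), the turquoise bung is under the fingers and bung_b is at (545,265).

```bash
python3 - <<'E'
from h import *
import pickle;c=pickle.load(open("w1.pkl","rb"))
print("bung",at("wrist",300,102,.048,c),"lip end",at("wrist",441,135,.048,c),"lip top2",at("wrist",453,0,.048,c),"tq",at("wrist",337,293,.048,c))
print(readout.get_obs()['eef_pos'],Ro.from_quat(readout.get_obs()['tool_rot']).as_matrix().round(3))
b=np.array([.527,.050])
want([*(b-.066*YD),.12],2.06)
want([*(b-.066*YD),.082],2.06)
E
```

```text
bung [0.53035593 0.05069252 0.048     ] lip end [ 0.51296959 -0.05653456  0.048     ] lip top2 [ 0.60313423 -0.04920587  0.048     ] tq [0.37039212 0.01058537 0.048     ]
[0.46010008 0.03021546 0.24889573] [[ 0.998  0.059 -0.   ]
 [ 0.059 -0.998  0.016]
 [ 0.001 -0.016 -1.   ]]
shift [  1.9 -15.3 129.2] turn [-0.016 -0.     0.023]
shift [  1.9 -14.7 167.2] turn [-0.016 -0.     0.023]
```

Emit:
{"name": "send_rows", "arguments": {
  "moves": [
    [[2,-15,30],[-0.016,0,0.023],30],
    [[2,-15,65],[-0.016,0,0.023],30],
    [[2,-15,100],[-0.016,0,0.023],30],
    [[2,-15,130],[-0.016,0,0.023],30],
    [[2,-15,150],[-0.016,0,0.023],30],
    [[2,-15,160],[-0.016,0,0.023],30],
    [[2,-15,160],[-0.016,0,0.023],30],
    [[2,-15,160],[-0.016,0,0.023],30]
  ]
}}

```text
clock: 2.4
eef_pos: [0.461, 0.0289, 0.0891]
tool_rot: [1.0, 0.028, -0.001, -0.007]
ft_force: [0.1, -0.1, 0.3]
grip_width: 0.0299
```

```bash
python3 - <<'E'
from h import *
print(readout.get_obs()['eef_pos'])
b=np.array([.529,.0505]); y0=(b-PULL)@YD; print("y_d",y0)
for s,z in ((-.06,.083),(.155-y0-.036,.083)): want([*(b+s*YD),z],2.06)
E
```

```text
[0.46102692 0.02889017 0.08914498]
y_d -0.031740449999999976
shift [  9.1 -18.9   6.4] turn [-0.014  0.002  0.021]
shift [219.8 -14.5   6. ] turn [-0.014  0.002  0.021]
```

Emit:
{"name": "send_rows", "arguments": {
  "moves": [
    [[0,-10,0],[0,0,0],30],
    [[0,-20,0],[0,0,0],30],
    [[0,-20,0],[0,0,0],30],
    [[0,-20,0],[0,0,0],30]
  ]
}}

```text
clock: 2.73
eef_pos: [0.4613, 0.0377, 0.0904]
tool_rot: [0.999, 0.036, -0.0, -0.011]
ft_force: [-0.1, -0.1, -0.9]
grip_width: 0.0297
```

```bash
python3 - <<'E'
from h import *
o=readout.get_obs();print(o['eef_pos'],o['joint_pos'].round(3),o['joint_vel'].round(3),o['tau'].round(1),o['ft_force'],o['tool_rot'].round(3))
E
```

```text
[0.46127664 0.03773343 0.09038598] [ 0.071  0.384 -0.418  0.769  0.022  3.141] [-0.001  0.005 -0.005 -0.002 -0.002 -0.   ] [  0.  -37.1  18.4   0.    0.1  -0. ] [-0.09038875 -0.13909474 -0.88205355] [ 0.999  0.036 -0.    -0.011]
```

Joint 6 is at its limit, which explains the lateral error. I'll use a slightly larger tool heading of 7.5°, which the cradle push tolerates.

```bash
python3 - <<'E'
from h import *
b=np.array([.529,.0505]); y0=(b-PULL)@YD
for s,z in ((-.066,.083),(.155-y0-.036,.083)): want([*(b+s*YD),z],7.5)
E
```

```text
shift [  2.5 -10.1   7.6] turn [-0.022 -0.001 -0.059]
shift [219.1  -2.4   7.5] turn [-0.022 -0.001 -0.059]
```

Emit:
{"name": "send_rows", "arguments": {
  "moves": [
    [[1,-5,3],[-0.022,0,-0.059],30],
    [[2,-10,7],[-0.022,0,-0.059],30],
    [[2,-10,7],[-0.022,0,-0.059],30],
    [[2,-10,7],[-0.022,0,-0.059],30]
  ]
}}

```text
clock: 3.07
eef_pos: [0.4624, 0.0483, 0.0835]
tool_rot: [0.998, 0.065, 0.0, -0.0]
ft_force: [0.4, -1.0, -0.7]
grip_width: 0.03
```

```bash
python3 - <<'E'
from h import *
print(readout.get_obs()['eef_pos'])
b=np.array([.529,.0505]); y0=(b-PULL)@YD
for s,z in ((-.036,.083),(.155-y0-.036,.083)): want([*(b+s*YD),z],7.5)
E
```

```text
[0.46236427 0.04832278 0.08349095]
shift [30.5  3.1  0.5] turn [-0. -0. -0.]
shift [216.4  20.7   0.6] turn [-0. -0. -0.]
```

Emit:
{"name": "send_rows", "arguments": {
  "moves": [
    [[12,1,0],[0,0,0],30],
    [[22,2,0],[0,0,0],30],
    [[28,3,0],[0,0,0],30],
    [[34,3.5,0],[0,0,0],30],
    [[42,4,0],[0,0,0],30],
    [[50,5,0],[0,0,0],30],
    [[58,6,0],[0,0,0],30],
    [[66,6.5,0],[0,0,0],30],
    [[74,7,0],[0,0,0],30],
    [[80,8,0],[0,0,0],30],
    [[84,8,0],[0,0,0],30],
    [[84,8,0],[0,0,0],30]
  ]
}}

```text
clock: 4.07
eef_pos: [0.5479, 0.0514, 0.0835]
tool_rot: [0.998, 0.065, 0.001, -0.0]
ft_force: [0.7, -0.0, -0.3]
grip_width: 0.03
```

```bash
python3 - <<'E'
from h import *
print(readout.get_obs()['eef_pos'])
b=np.array([.529,.0505]); y0=(b-PULL)@YD
want([*(b+(.155-y0-.036)*YD),.083],7.5)
cv2.imwrite("pics/w2.png",camera("wrist")[:,:,::-1])
E
```

```text
[0.54789771 0.05140146 0.08354699]
shift [131.2  12.6   0.8] turn [-0.    -0.002 -0.   ]
```

View pics/w2.png

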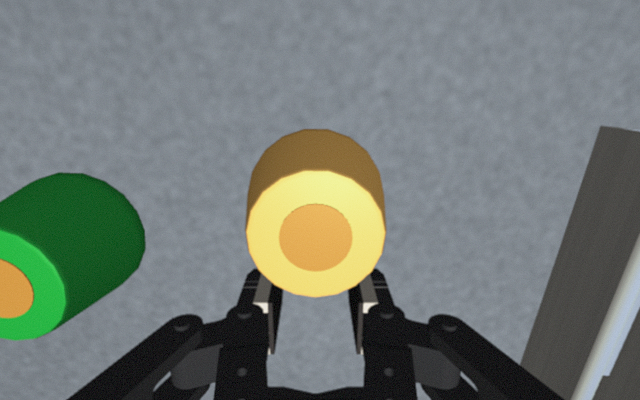

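The bung is upright and seated centrally in the two-finger cradle, with its top at (315,235) and the green bung well clear on the left. I'll continue the push.

Emit:
{"name": "send_rows", "arguments": {
  "moves": [
    [[6,0.5,0],[0,0,0],30],
    [[16,1.5,0],[0,0,0],30],
    [[28,2.5,0],[0,0,0],30],
    [[40,4,0],[0,0,0],30],
    [[52,5,0],[0,0,0],30],
    [[64,6,0],[0,0,0],30],
    [[76,7,0],[0,0,0],30],
    [[88,8,0],[0,0,0],30],
    [[100,9.5,0],[0,0,0],30],
    [[112,11,0],[0,0,0],30],
    [[122,12,0],[0,0,0],30],
    [[129,12.5,0],[0,0,0],30]
  ]
}}

```text
clock: 5.12
eef_pos: [0.6776, 0.0558, 0.0835]
tool_rot: [0.998, 0.065, 0.0, -0.0]
ft_force: [-0.5, -0.6, -0.1]
grip_width: 0.03
```

Emit:
{"name": "send_rows", "arguments": {
  "moves": [
    [[1,0,0],[0,0,0],30],
    [[1,0,0],[0,0,0],30],
    [[1,0,0],[0,0,0],30]
  ]
}}

```text
clock: 5.37
eef_pos: [0.6783, 0.0559, 0.0833]
tool_rot: [0.998, 0.065, 0.0, -0.0]
ft_force: [-0.1, 0.0, 0.3]
grip_width: 0.0297
```

```bash
python3 - <<'E'
from h import *
o=readout.get_obs();print(o['eef_pos'],"est y_d",(o['eef_pos'][:2]-PULL)@YD+.036)
c=get_calibration("wrist");im=camera("wrist")
hsv=cv2.cvtColor(im,cv2.COLOR_RGB2HSV);m=cv2.inRange(hsv,(18,60,150),(35,255,255));
n,l,s,ce=cv2.connectedComponentsWithStats(m);i=1+np.argmax(s[1:,4]);x,y,w,h,_=s[i];print(s[i])
p=at("wrist",x+w/2,y+h/2,.048,c);print(p,"y_d",(p[:2]-PULL)@YD,"x ahead",(p[:2]-PULL)@XO)
want(o['eef_pos']+[-.06,0,0],7.5)
E
```

```text
[0.6782849  0.05589266 0.08328352] est y_d 0.15363408469934922
[  246   167   141   130 14146]
[0.71552254 0.06141697 0.048     ] y_d 0.15504453144126623 x ahead 0.13691646311566347
shift [-59.4  -7.8   0.1] turn [-0.    -0.001 -0.   ]
```

Emit:
{"name": "send_rows", "arguments": {
  "moves": [
    [[-15,-2,0],[0,0,0],30],
    [[-35,-4.5,0],[0,0,0],30],
    [[-60,-8,0],[0,0,0],30],
    [[-65,-8,-30],[0,0,-0.1],20],
    [[-65,-8,-65],[0,0,-0.2],0],
    [[-65,-8,-95],[0,0,-0.32],0],
    [[-65,-8,-100],[0,0,-0.44],0],
    [[-65,-8,-100],[0,0,-0.56],0],
    [[-65,-8,-100],[0,0,-0.68],0],
    [[-65,-8,-100],[0,0,-0.8],0],
    [[-65,-8,-100],[0,0,-0.92],0],
    [[-65,-8,-100],[0,0,-1.04],0]
  ]
}}

```text
clock: 6.42
eef_pos: [0.6121, 0.0553, 0.1836]
tool_rot: [0.832, 0.555, 0.0, 0.0]
ft_force: [0.2, -0.7, -0.1]
grip_width: -0.0001
```

```bash
python3 - <<'E'
from h import *
want([*(PULL+.03*XO),.19],92.06)
E
```

```text
shift [-116.5   -3.2   -6.4] turn [ 0.001 -0.001 -0.43 ]
```

Emit:
{"name": "send_rows", "arguments": {
  "moves": [
    [[-25,-1,-6],[0,0,-0.11],0],
    [[-50,-2,-6],[0,0,-0.22],0],
    [[-75,-3,-6],[0,0,-0.33],0],
    [[-100,-3,-6],[0,0,-0.43],0],
    [[-116,-3,-6],[0,0,-0.43],0],
    [[-116,-3,-6],[0,0,-0.43],0],
    [[-116,-3,-6],[0,0,-0.43],0]
  ]
}}

```text
clock: 7.0
eef_pos: [0.5642, -0.0513, 0.1899]
tool_rot: [0.695, 0.719, 0.001, 0.0]
ft_force: [1.1, 0.8, -0.5]
grip_width: -0.0001
```

```bash
python3 - <<'E'
from h import *
import pickle
o=readout.get_obs();print(o['eef_pos'],o['ft_force'])
c=get_calibration("wrist");im=camera("wrist");cv2.imwrite("pics/w3.png",im[:,:,::-1]);pickle.dump(c,open("w3.pkl","wb"))
print(np.round(proj("wrist",[*PULL,.048])),-np.array(c['R']).T@np.array(c['t']))
E
```

```text
[ 0.56423366 -0.0512503   0.1899258 ] [ 1.12147388  0.78041354 -0.47469574]
[314. 263.] [0.56161752 0.03304193 0.25998476]
```

View pics/w3.png

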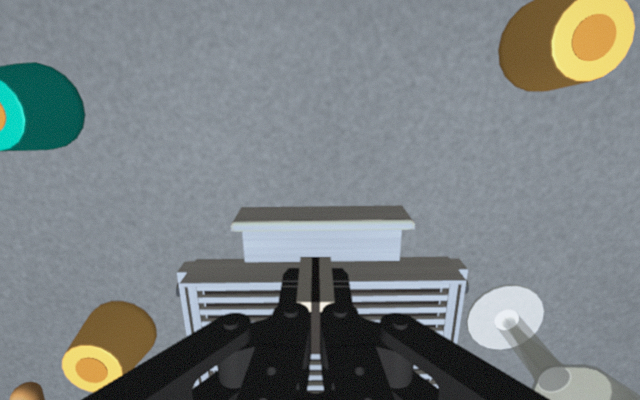

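The view shows the lip's top edge at rows 221–230 (columns 232–414), the channel floor at rows 230–261, and the wall's front face at rows 261–281. The pushed bung stands at upper right.

```bash
python3 - <<'E'
from h import *
import pickle;c=pickle.load(open("w3.pkl","rb"))
for n,u,v,z in (("lipL out",232,222,.048),("lipR out",414,222,.048),("lip in",323,230,.048),("wall top L",183,277,.044),("wall top R",466,277,.044),("wall foot",320,261,.014)): 
    p=at("wrist",u,v,z,c); print(n,p.round(4),"yd,ahead",((p[:2]-PULL)@YD).round(4),((p[:2]-PULL)@XO).round(4))
want([*(PULL),.11],92.06); want([*PULL,.096],92.06)
E
```

```text
lipL out [ 0.5115 -0.0542  0.048 ] yd,ahead -0.053 0.0287
lipR out [ 0.6285 -0.0504  0.048 ] yd,ahead 0.064 0.0283
lip in [ 0.5702 -0.0579  0.048 ] yd,ahead 0.0055 0.0229
wall top L [ 0.4748 -0.0981  0.044 ] yd,ahead -0.0912 -0.0139
wall top R [ 0.671  -0.0918  0.044 ] yd,ahead 0.105 -0.0146
wall foot [ 0.5703 -0.0986  0.014 ] yd,ahead 0.0041 -0.0178
shift [-30.5  -0.4  79.9] turn [ 0.001 -0.001 -0.001]
shift [-30.5  -0.4  93.9] turn [ 0.001 -0.001 -0.001]
```

Emit:
{"name": "send_rows", "arguments": {
  "moves": [
    [[-15,-1,0],[0,0,0],0],
    [[-28,-3,15],[0,0,0],0],
    [[-28,-3,35],[0,0,0],0],
    [[-28,-3,55],[0,0,0],0],
    [[-28,-3,70],[0,0,0],0],
    [[-28,-3,82],[0,0,0],0],
    [[-28,-3,92],[0,0,0],0],
    [[-28,-3,94],[0,0,0],0],
    [[-28,-3,94],[0,0,0],0]
  ]
}}

```text
clock: 7.8
eef_pos: [0.5627, -0.0778, 0.0952]
tool_rot: [0.694, 0.72, 0.0, -0.0]
ft_force: [-0.5, 0.0, 1.3]
grip_width: 0.0001
```

```bash
python3 - <<'E'
from h import *
o=readout.get_obs();print(o['eef_pos'],o['ft_force']);want([*(o['eef_pos'][:2]+.1*XO),.096],92.06)
cv2.imwrite("pics/w4.png",camera("wrist")[:,:,::-1])
E
```

```text
[ 0.56265245 -0.07775734  0.09518576] [-0.51976677  0.04946919  1.33802949]
shift [100.    0.   -0.7] turn [ 0.    -0.001  0.   ]
```

View pics/w4.png

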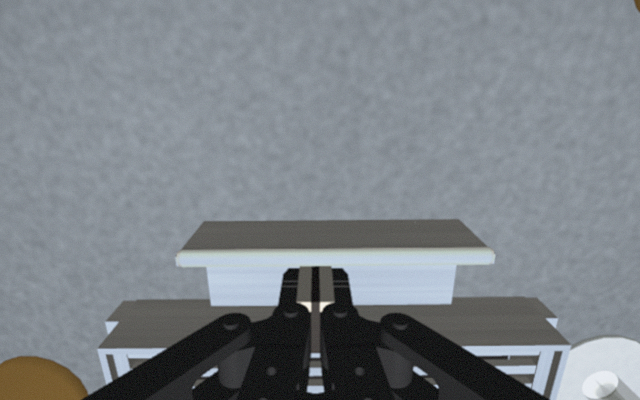

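The fingertip is inside the channel just behind the lip, with the tip at (315,270) and the lip's inner edge at row 265, and there is no contact force. I'll draw the tray out.

Emit:
{"name": "send_rows", "arguments": {
  "moves": [
    [[6,0,0],[0,0,0],0],
    [[12,0,0],[0,0,0],0],
    [[20,0,0],[0,0,0],0],
    [[30,0,0],[0,0,0],0],
    [[40,0,0],[0,0,0],0],
    [[52,0,0],[0,0,0],0],
    [[64,0,0],[0,0,0],0],
    [[76,0,0],[0,0,0],0],
    [[88,0,0],[0,0,0],0],
    [[100,0,0],[0,0,0],0],
    [[112,0,0],[0,0,0],0],
    [[120,0,0],[0,0,0],0]
  ]
}}

```text
clock: 8.85
eef_pos: [0.5585, 0.0438, 0.0959]
tool_rot: [0.694, 0.72, 0.001, -0.0]
ft_force: [0.1, -3.6, 2.7]
grip_width: 0.0003
```

Emit:
{"name": "send_rows", "arguments": {
  "moves": [
    [[8,0,0],[0,0,0],0],
    [[16,0,0],[0,0,0],0],
    [[23,0,0],[0,0,0],0],
    [[28,0,0],[0,0,0],0],
    [[32,0,0],[0,0,0],0],
    [[34,0,0],[0,0,0],0],
    [[34,0,0],[0,0,0],0]
  ]
}}

```text
clock: 9.43
eef_pos: [0.5572, 0.0731, 0.0959]
tool_rot: [0.695, 0.719, -0.003, 0.004]
ft_force: [1.0, -18.2, 3.1]
grip_width: 0.0003
```

Emit:
{"name": "send_rows", "arguments": {
  "moves": [
    [[2,0,0],[0,0,0],0],
    [[4,0,0],[0,0,0],0],
    [[5,0,0],[0,0,0],0],
    [[5,0,0],[0,0,0],0]
  ]
}}

```text
clock: 9.77
eef_pos: [0.5571, 0.0736, 0.0959]
tool_rot: [0.697, 0.717, -0.007, 0.008]
ft_force: [1.2, -16.6, 4.9]
grip_width: 0.0
```

The tray is at its stop: the force held at about 17 N and the tool did not advance. I'll back off inside the channel and lift out.

Emit:
{"name": "send_rows", "arguments": {
  "moves": [
    [[-4,0,0],[0,0,0],0],
    [[-8,0,0],[0,0,0],0],
    [[-8,0,0],[0,0,0],0],
    [[-8,0,-15],[0,0,0],0],
    [[-8,0,-35],[0,0,0],0],
    [[-8,0,-65],[0,0,0],0],
    [[-8,0,-100],[0,0,0],0],
    [[-8,0,-135],[0,0,0],0],
    [[-8,0,-150],[0,0,0],0],
    [[-8,0,-150],[0,0,0],0],
    [[-8,0,-150],[0,0,0],0]
  ]
}}

```text
clock: 10.68
eef_pos: [0.5575, 0.0696, 0.2468]
tool_rot: [0.696, 0.718, -0.006, 0.008]
ft_force: [0.2, 0.6, -0.1]
grip_width: -0.0001
```

```bash
python3 - <<'E'
from h import *
o=readout.get_obs();print(o['eef_pos'],o['ft_force'],o['joint_vel'].round(3))
cv2.imwrite("pics/w5.png",camera("wrist")[:,:,::-1])
t=camera("top");cv2.imwrite("pics/t5.png",cv2.resize(t[100:270,250:470],None,fx=3.5,fy=3.5,interpolation=cv2.INTER_CUBIC)[:,:,::-1])
import pickle;pickle.dump(get_calibration("wrist"),open("w5.pkl","wb"))
E
```

```text
[0.55745209 0.06957221 0.24677107] [ 0.20487227  0.60509403 -0.11380548] [-0.002  0.034 -0.052 -0.007 -0.008 -0.001]
```

View pics/w5.png

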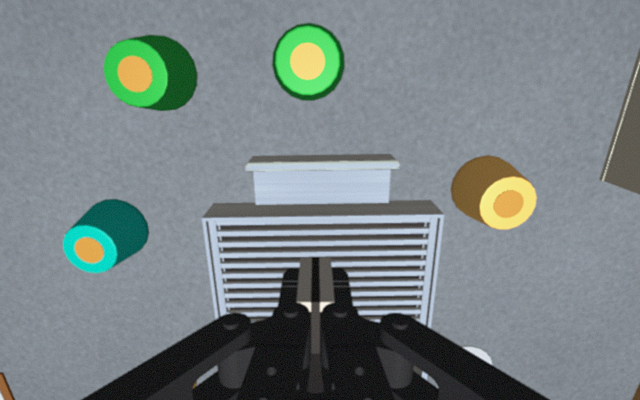

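View pics/t5.png

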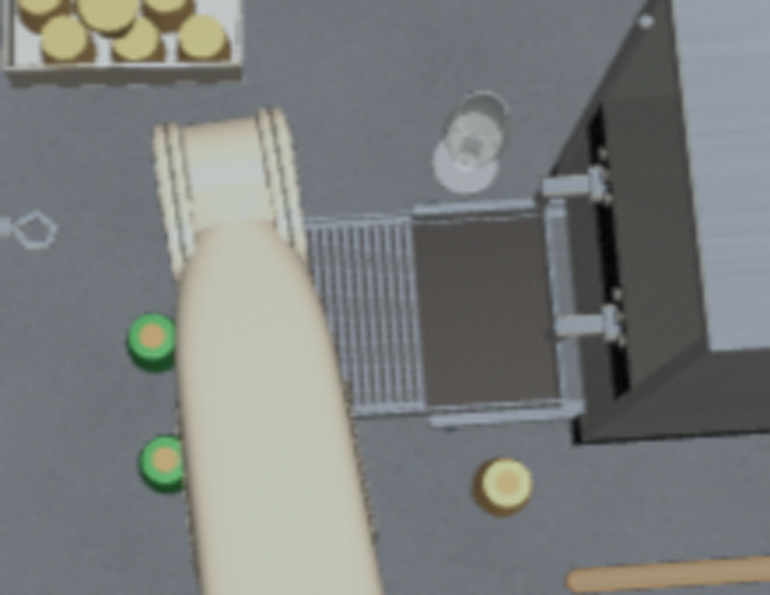

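The wrist view shows the lip's outer edge at row ~158 (columns 247–398) and the bung's top at (508,204), upright beside the tray. The top view shows bung_b, the glass and the mallet undisturbed.

```bash
python3 - <<'E'
from h import *
import pickle;c=pickle.load(open("w5.pkl","rb"))
for n,u,v,z in (("lipL",247,163,.048),("lipR",399,159,.048),("bung",508,204,.048),("wallL",205,218,.044),("wallR",442,214,.044)):
    p=at("wrist",u,v,z,c); print(n,p.round(4),"yd,ahead",((p[:2]-PULL)@YD).round(4),((p[:2]-PULL)@XO).round(4))
E
```

```text
lipL [0.5035 0.0887 0.048 ] yd,ahead -0.0558 0.1718
lipR [0.619  0.0953 0.048 ] yd,ahead 0.0598 0.1743
bung [0.7099 0.0616 0.048 ] yd,ahead 0.1494 0.1373
wallL [0.4666 0.0405 0.044 ] yd,ahead -0.0944 0.125
wallR [0.6601 0.0499 0.044 ] yd,ahead 0.0993 0.1274
```

```bash
python3 - <<'E'
from h import *
a=cv2.imread("pics/top0.png",0); b=camera("top"); b=cv2.cvtColor(b,cv2.COLOR_RGB2GRAY)
# template: rear part of the grille cover, free of the taps
v0,v1,u0,u1=170,182,378,402
for (v0,v1,u0,u1) in ((168,188,390,403),(165,205,392,402),(170,200,388,403)):
    T=a[v0:v1,u0:u1+10] if 0 else a[v0:v1,u0:u1]
    r=cv2.matchTemplate(b[v0-6:v1+6,u0-60:u1-20],T,cv2.TM_CCOEFF_NORMED);_,m,_,l=cv2.minMaxLoc(r)
    p=[at("top",(u0+u1)/2,(v0+v1)/2,.044),at("top",u0-60+l[0]+(u1-u0)/2,v0-6+l[1]+(v1-v0)/2,.044)]
    print(m,l,(p[1]-p[0])[:2]@XO)
for v in (172,176,180,184,188): print(v,a[v,398:420].tolist(),b[v,356:380].tolist())
E
```

```text
0.9271191358566284 (24, 3) 0.12339065635060906
0.8161667585372925 (24, 5) 0.1235373997686153
0.9275314211845398 (24, 3) 0.12308672117526785
172 [109, 143, 123, 110, 143, 123, 108, 142, 121, 109, 142, 120, 87, 81, 78, 72, 71, 70, 71, 72, 70, 70] [102, 123, 123, 102, 123, 123, 103, 135, 130, 105, 133, 128, 97, 79, 77, 78, 78, 78, 77, 76, 77, 78, 78, 78]
176 [110, 138, 134, 108, 138, 135, 109, 138, 134, 109, 138, 133, 102, 85, 80, 74, 71, 71, 70, 70, 71, 71] [109, 110, 127, 109, 110, 127, 108, 110, 126, 109, 112, 125, 105, 82, 76, 78, 78, 78, 78, 78, 78, 77, 79, 78]
180 [115, 115, 134, 114, 114, 132, 113, 114, 132, 113, 114, 130, 110, 87, 84, 76, 70, 70, 71, 72, 73, 73] [116, 102, 135, 116, 103, 134, 115, 102, 134, 116, 103, 134, 114, 84, 79, 80, 78, 79, 80, 78, 79, 79, 81, 79]
184 [127, 110, 139, 126, 110, 139, 121, 106, 138, 122, 105, 138, 120, 90, 83, 80, 76, 72, 73, 71, 70, 72] [126, 105, 130, 127, 104, 131, 127, 104, 131, 128, 104, 132, 127, 98, 81, 80, 80, 80, 81, 80, 80, 80, 81, 80]
188 [129, 108, 128, 127, 107, 127, 128, 107, 127, 127, 107, 126, 127, 104, 87, 85, 78, 72, 72, 72, 70, 71] [125, 106, 111, 124, 106, 110, 124, 106, 109, 124, 108, 110, 124, 104, 83, 80, 81, 82, 81, 80, 80, 82, 81, 82]
```

The tray travel estimates are 0.140–0.1445 m and ambiguous by one slat pitch, so I'll move the arm away and re-measure the lip in the top view the same way as before.

```bash
python3 - <<'E'
from h import *
want([.33,.03,.33],92)
E
```

```text
shift [ -34.1 -227.4  -84.5] turn [-0.004  0.021 -0.005]
```

Emit:
{"name": "send_rows", "arguments": {
  "moves": [
    [[-2,-15,-30],[0,0,0],0],
    [[-6,-45,-55],[0,0.02,0],0],
    [[-11,-75,-80],[0,0.02,0],0],
    [[-16,-110,-84],[0,0.02,0],0],
    [[-21,-145,-84],[0,0.02,0],0],
    [[-27,-180,-84],[0,0.02,0],0],
    [[-32,-212,-84],[0,0.02,0],0],
    [[-34,-227,-84],[0,0.02,0],0],
    [[-34,-227,-84],[0,0.02,0],0]
  ]
}}

```text
clock: 11.58
eef_pos: [0.3267, 0.0297, 0.3283]
tool_rot: [0.697, 0.717, -0.003, -0.002]
ft_force: [-0.6, -0.3, 0.0]
grip_width: -0.0
```

```bash
python3 - <<'E'
from h import *
t=camera("top");cv2.imwrite("pics/top6.png",t[:,:,::-1]);cv2.imwrite("pics/t6.png",cv2.resize(t[120:270,270:470],None,fx=4,fy=4,interpolation=cv2.INTER_CUBIC)[:,:,::-1])
E
```

```text
(no output)
```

View pics/t6.png

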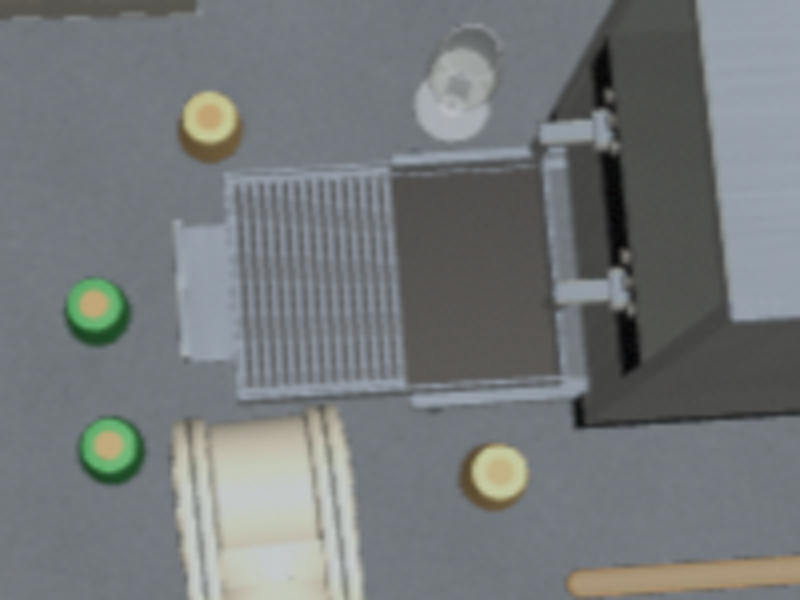

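```bash
python3 - <<'E'
from h import *
P=lambda x,y,z:at("top",270+(x-1.5)/4,120+(y-1.5)/4,z)[:2]
print([(P(a,b,.048)-P(c,d,.048))@XO for a,b,c,d in ((175,220,343,210),(183,358,352,350))])
a=cv2.imread("pics/top0.png");b=cv2.imread("pics/top6.png")
up=lambda i:cv2.resize(i,None,fx=8,fy=8,interpolation=cv2.INTER_CUBIC)
for v0,v1,u0,u1 in ((170,210,352,372),(168,180,350,368),(195,212,352,368)):
    T=up(a)[v0*8:v1*8,u0*8:u1*8]; S=up(b)[(v0-6)*8:(v1+8)*8,(u0-52)*8:(u1-34)*8]
    _,m,_,l=cv2.minMaxLoc(cv2.matchTemplate(S,T,cv2.TM_CCOEFF_NORMED))
    du,dv=l[0]/8-52,l[1]/8-6; u,v=(u0+u1)/2,(v0+v1)/2
    print(m,du,dv,(at("top",u+du,v+dv,.046)-at("top",u,v,.046))[:2]@XO)
p=P(209,119,.048);print("bung",p,(p-PULL)@YD)
E
```

```text
[np.float64(0.14538819205489703), np.float64(0.1443104091624287)]
0.8911969065666199 -41.625 2.625 0.14333522362927842
0.9315840601921082 -41.75 2.5 0.14459027978562908
0.9861651659011841 -42.0 2.75 0.14394149657556257
bung [0.70921363 0.06122955] 0.14873329821703982
```

The image places the tray at about 0.144 m (stop 0.15, threshold 0.142), which is too thin a margin. I'll hook it once more and pull firmly to confirm the stop.

```bash
python3 - <<'E'
from h import *
want([.5575,.066,.25],92.06)
E
```

```text
shift [ 29.5 229.9  77.5] turn [-0.005  0.001 -0.007]
```

Emit:
{"name": "send_rows", "arguments": {
  "moves": [
    [[4,30,0],[0,0,0],0],
    [[9,65,0],[0,0,0],0],
    [[13,100,0],[0,0,0],0],
    [[18,135,10],[0,0,0],0],
    [[22,170,30],[0,0,0],0],
    [[27,205,55],[-0.005,0,-0.007],0],
    [[29,225,75],[-0.005,0,-0.007],0],
    [[29.5,230,78],[-0.005,0,-0.007],0],
    [[29.5,230,78],[-0.005,0,-0.007],0],
    [[29.5,230,78],[-0.005,0,-0.007],0]
  ]
}}

```text
clock: 12.47
eef_pos: [0.5574, 0.0661, 0.2485]
tool_rot: [0.694, 0.72, -0.001, -0.001]
ft_force: [0.9, 0.4, -0.5]
grip_width: 0.0002
```

```bash
python3 - <<'E'
from h import *
print(readout.get_obs()['eef_pos'])
want([.5575,.066,.094],92.06)
E
```

```text
[0.55740925 0.06612012 0.24849985]
shift [  0.    0.5 154.5] turn [-0.003  0.001  0.   ]
```

Emit:
{"name": "send_rows", "arguments": {
  "moves": [
    [[0,0,35],[0,0,0],0],
    [[0,0,70],[0,0,0],0],
    [[0,0,95],[0,0,0],0],
    [[0,0,112],[0,0,0],0],
    [[0,0,126],[0,0,0],0],
    [[0,0,140],[0,0,0],0],
    [[0,0,150],[0,0,0],0],
    [[0,0,154],[0,0,0],0],
    [[0,0,154],[0,0,0],0]
  ]
}}

```text
clock: 13.22
eef_pos: [0.5566, 0.0659, 0.0949]
tool_rot: [0.694, 0.72, -0.001, -0.001]
ft_force: [0.2, 0.4, -0.3]
grip_width: 0.0005
```

Emit:
{"name": "send_rows", "arguments": {
  "moves": [
    [[3,0,0],[0,0,0],0],
    [[6,0,0],[0,0,0],0],
    [[8,0,0],[0,0,0],0],
    [[8,0,0],[0,0,0],0]
  ]
}}

```text
clock: 13.55
eef_pos: [0.5571, 0.0726, 0.0963]
tool_rot: [0.694, 0.72, -0.002, 0.002]
ft_force: [-0.1, -6.5, 3.3]
grip_width: -0.0001
```

Emit:
{"name": "send_rows", "arguments": {
  "moves": [
    [[3,0,0],[0,0,0],0],
    [[6,0,0],[0,0,0],0],
    [[8,0,0],[0,0,0],0],
    [[8,0,0],[0,0,0],0]
  ]
}}

```text
clock: 13.88
eef_pos: [0.5569, 0.0738, 0.0966]
tool_rot: [0.696, 0.718, -0.008, 0.008]
ft_force: [0.4, -23.4, 1.1]
grip_width: -0.0003
```

The tray resists 23 N at the same position as before, and nothing stands in front of the lip, so this is the stop. I'll release and hand in.

Emit:
{"name": "send_rows", "arguments": {
  "moves": [
    [[-4,0,0],[0,0,0],0],
    [[-7,0,0],[0,0,0],0],
    [[-7,0,0],[0,0,0],0],
    [[-7,0,-15],[0,0,0],0],
    [[-7,0,-35],[0,0,0],0],
    [[-7,0,-65],[0,0,0],0],
    [[-7,0,-100],[0,0,0],0],
    [[-7,0,-135],[0,0,0],0],
    [[-7,0,-150],[0,0,0],0],
    [[-7,0,-150],[0,0,0],0],
    [[-7,0,-150],[0,0,0],0]
  ]
}}

```text
clock: 14.8
eef_pos: [0.5577, 0.0712, 0.2481]
tool_rot: [0.696, 0.718, -0.006, 0.009]
ft_force: [-0.4, 0.5, -1.2]
grip_width: 0.0003
```

```bash
python3 - <<'E'
from h import *
o=readout.get_obs();print(o['eef_pos'],o['ft_force'])
b=cv2.cvtColor(camera("top"),cv2.COLOR_RGB2GRAY);a=cv2.imread("pics/top6.png",0)
print([b[v,360:374].tolist() for v in (176,188)],[a[v,360:374].tolist() for v in (176,188)])
print(order.job_done())
E
```

```text
[0.55765781 0.07120376 0.24807501] [-0.41130275  0.5125415  -1.24851421]
[[111, 126, 108, 110, 127, 110, 113, 127, 105, 81, 77, 77, 79, 78], [106, 111, 124, 108, 110, 125, 107, 111, 124, 105, 83, 80, 81, 81]] [[114, 130, 111, 112, 130, 111, 115, 129, 107, 83, 80, 81, 81, 81], [109, 113, 128, 110, 114, 127, 109, 113, 127, 108, 86, 84, 83, 82]]
the job is handed in; nothing more can be done
None
```

I pushed the tan bung aside and drew the drip tray out to its stop, then handed the job in at about 15 s of the 51 s allowed. No verdict came back.

- **Bung:** I pushed it along the bench in a two-finger cradle, and it was standing upright on its last look. Its centre measured about 149 mm from the tray's centre line, against the 133 mm needed. My fix on the centre line may be about 6 mm off. That could put the bung anywhere from about 143 to 155 mm out, still clear.
- **Tray:** I hooked the pull's lip with the closed fingertips and pulled. I then hooked it a second time. It held at the same place both times, against 17 N and then 23 N, and its sliding friction is only about 2.5 N.
- **Check that disagreed:** The pictures put the tray's travel at 140 to 145 mm (about 144 mm in the top view), not the nominal 150 mm stop. I trusted the force check and put the gap down to camera scale error. The pass limit is 142 mm, so the pictures alone would leave it close.
- **Other things:** bung_b, glass_a, the mallet handle and the two green look-alikes were where they started in the last picture of that area. I did not look again at glass_b, the bottle or the jug, and the arm did not go near them. At hand-in the gripper was clear, and the force reading was near zero.

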